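Tip the tube block onto the warming plate and cover it

ROBOT

A 6-joint arm with a two-finger parallel gripper is mounted at the origin on the work surface. World frame = base frame: x ahead of the robot, y to its left, z up, the work surface at z = 0. Lengths are in m, angles in rad, forces in N, time in s.
With the tool pointing down it reaches from about 0.35 to 0.975 m from the base axis. Payload 17.4 kg.
Tool frame: the origin (TCP) lies at the very end of the fingers, on their centre line; the grasp point (between the pads) lies 19 mm behind it; z points along the fingers, y is the line along which they close (so a half turn about z gives the same grasp; the last joint's range is limited). The gripper opens to 85 mm and grips with 20 to 120 N. Pads are 22 mm wide; open, the fingers measure 114 mm over their backs; the gripper's body (76 mm by 85 mm) begins 54 mm behind the grasp point. The pads swing forward as they close: fully open they stand 13 mm farther back than shut.
Start: joints at [1.266, 0.116, 1.442, -0, 1.584, -0.038], TCP at [0.178, 0.651, 0.231] pointing down, gripper open.
Joint ranges: [-2.83, 2.83], [-0.83, 2.19], [0.07, 2.5], [-1.14, 4.28], [0.01, 3], [-2.97, 2.97]. Speed limits (rad/s): [1.89, 1.89, 2.22, 3.14, 3.14, 3.14].

INTERFACE

Orientations are given as a unit quaternion [x, y, z, w].
In Python, from cell import sensors, capture, camera_params, ticket gives the robot as it stands. The module is installed in compiled form; this text tells all that it offers.
- The arm moves only by the tool play_rows, never from a script. Its argument "motion" is one flat list of numbers, 7 for each row, row after row: the shift along the tool's x, y, z in m, then the turn, a rotation vector about the tool's x, y, z in degrees, then the opening, from 0 (shut) to 1 (fully open). A call has 1 to 8 rows; each row shifts and turns the commanded pose from where the row before left it, along the tool's axes as they then stand; what a row does not reach is not made up. A row lasts 1/12 s, in which the tool goes at most 41.7 mm and 7.16 degrees, less where a joint would pass 70% of its speed; a pose out of reach is approached as far as the arm can. A call with a gripper value outside its range is refused whole. The fingers move at their own pace and stop on an object; "squeeze" is the grip in N (left out, the last holds). Time passes only in rows, so rows that do not move let the fingers close. It gives the time, the measured TCP pose, the force, the opening and the grip force at its end, in the units of the state.
- sensors.get_state(): the state, without advancing time (a new reading comes with each control period).
- capture(name): name is "scene" or "top"; returns (picture, depth): 420x560x3 uint8, blue, green, red; 420x560 float32, m along the optical axis (not along the pixel's ray), 0 where there is no reading.
- camera_params(name): a dict with "fx", "fy", "cx", "cy" (pixels), "R" (3x3) and "t" (3): a world point X has camera coordinates R X + t. Camera axes: x right, y down, z forward; pixel columns grow to the right and rows downward; lengths in m; the calibration is good to about 2 mm. A picture is of the moment at which its call begins. camera_params takes no time and is no camera call.
- ticket.hand_in(): hands the job in; it is judged then, once.
The state is a dict: "time": time; "qpos": joint angles; "qd": joint speeds; "joint_efforts": joint torques, N m; "position": TCP position; "ee_rot": TCP orientation; "contact_force": force on the tool from outside, world axes, zero at the start; "ft_torque": the same for the moment, N m; "finger_gap": finger opening in m; "grip_force": force on a finger pad.
Only numpy, scipy, OpenCV 4.12 (cv2) and the standard library are available. Lean on these libraries where they do the work, as an engineer would, in place of code of your own. Each camera call takes 0.05 s, during which the arm holds its last target. There are 200 camera calls.

TASK

Push the tube block against the front edge of the warming plate and tip it over that edge onto the plate, without lifting it into the air, so that its wells face up, then push it back square and flush against the middle of the plate's rear stop. Then take the large cover straight up off the small cover nested inside it, leaving the small one standing where it is, and set the large cover flat on the plate over the block. Leave the other things on the bench alone.

Things in the scene. Friction and masses are not known exactly. Their poses are not given: they have to be found in the camera images.
- plate: Low warming plate, fixed. Bare steel top 130 mm (its x) by 190 mm (its y), 12 mm above the bench; behind it (x +65 to +125 mm) a white control housing 40 mm high. Origin: centre of the steel area, at bench level, z up. +x points from the front edge, which faces the robot, to the housing.
- plate_edge (a point): Middle of the plate's straight, square front edge, at its top (x = -65 mm, 12 mm above the bench): the fence the block is tipped over. The edge runs along the plate's y.
- rear_stop (a point): Middle of the front face of the rear stop, at the plate's top surface (x = +37 mm). The stop is a dark steel bar along y, standing 10 mm above the plate, 60 mm long, 8 mm thick.
- block: Solid aluminium tube block, 50 x 90 x 80 mm (its x, y, z), 0.6 to 0.95 kg. It starts standing on the bench before the plate, 15 to 45 mm from the front edge, up to 0.2 rad askew. Its wells (12 dark round marks on a 90 x 80 mm face, to be treated as flat) look along its -x, to the robot, and must end up. Origin: centre of its underside at the start.
- block_centre (a point): Centre of the block's volume (40 mm along its z from its origin). Pushed low, the block slides; pushed forward and up near its top, its foot against the plate's edge, it rolls over and past about 55 deg falls wells up, then 50 mm high and 80 mm front to back, hanging 10 to 25 mm out over the edge until pushed back.
- large_cover: White plastic cover, an upside-down open box 116 x 118 mm (x, y), 75 mm high, walls and top 3 mm (inside 110 x 112 x 72 mm): fits over the block and the rear stop together, either way round. Origin: centre of its open rim, its lowest level, z up. About 0.2 kg. Starts on the bench, nested over the small cover.
- handle (a point): Centre of the large cover's grey bar handle, 112 mm above its rim. The bar runs along the cover's x: 84 mm long, 14 mm thick, 14 mm high, with 30 mm free under it between two posts at x = +-34 mm.
- small_cover: Similar white cover without a bar, 106 x 108 mm, 66 mm high with the low ridge on top, 0.15 kg, loose on the bench inside the large one with 2 mm free all round; it may come along if the large one is lifted askew. Origin: centre of its rim at bench level, z up. Must stay there.
- sample_box: Bystander: closed plastic box with pink lid, 126 x 96 x 65 mm, origin at the centre of its underside. The covers and this box stand one to the left and one to the right of the plate, either way.
- bottle: Bystander: white bottle, 48 mm across, 130 mm high, origin at the centre of its underside.
- jar: Bystander: white specimen jar, 60 mm across, 65 mm high, origin at the centre of its underside.
There are look-alikes about, which are no part of the job. Leave any purple or yellow look-alike of the large_cover alone.

How it is judged:
By the outcome, as a careful person would: the job done as asked, in the order asked, and still so for the second after the job is handed in, with the robot touching nothing.
It also fails if it takes over 64 s, if anything falls off the work surface, if the arm or the gripper's body presses on something with over 40 N, if the wrist force passes 120 N, or if a joint passes its speed limit or range.

## Working session

There is one attempt and no reset: what is moved stays moved. The work goes in short steps, Python scripts to look and compute and a tool call to move; the robot and the scene stay as the last step left them, time stands still between calls to the robot, and variables do not carry over. Pictures are saved under pics/ and viewed, at most 10 in all, crops included, and the job is handed in when it is done.

Besides the shell and the picture viewer there is one more tool, called after ">>>" by a JSON object that holds its "op" and its "data", one argument or row to a line. play_rows: Moves the arm, as the interface text tells. Its arguments: {"type":"object","properties":{"motion":{"type":"array"},"squeeze":{"type":"number"}},"required":["motion"]}

```bash
mkdir -p pics; cat > h.py <<'E'
import numpy as np, cv2
from cell import sensors, capture, camera_params, ticket
def cloud(n):
    im,d=capture(n); p=camera_params(n); R=np.array(p['R']);t=np.array(p['t'])
    v,u=np.mgrid[:420,:560]
    c=np.stack([(u-p['cx'])/p['fx']*d,(v-p['cy'])/p['fy']*d,d],-1)
    return im,d,(c-t)@R
E
python3 - <<'E'
from h import *
for n in('scene','top'):
    im,d,P=cloud(n); np.savez('/tmp/'+n,im=im,d=d,P=P)
    cv2.imwrite(f'pics/{n}0.png',im)
    p=camera_params(n); print(n,p['fx'],-np.array(p['R']).T@np.array(p['t']),np.array(p['R']).round(2).tolist())
s=sensors.get_state();print(s['ee_rot'],s['position'],s['time'])
E
```

```text
scene 542.9784102511268 [ 1.30618703 -0.06946051  1.31843703] [[0.07, 1.0, 0.01], [0.85, -0.06, -0.53], [-0.53, 0.04, -0.85]]
top 432.57708549059726 [0.44880015 0.0065708  0.99334031] [[0.02, -1.0, -0.01], [-1.0, -0.02, -0.1], [0.1, 0.01, -1.0]]
[ 1.32997789e-01  9.91116206e-01 -4.95142345e-04 -9.92774723e-05] [0.17790004 0.65098049 0.23063736] 0.1
```

View pics/scene0.png

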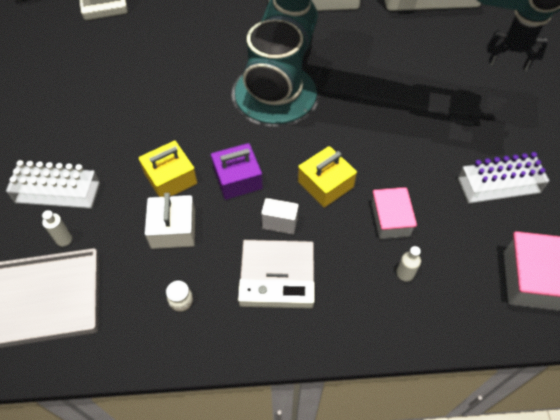

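View pics/top0.png

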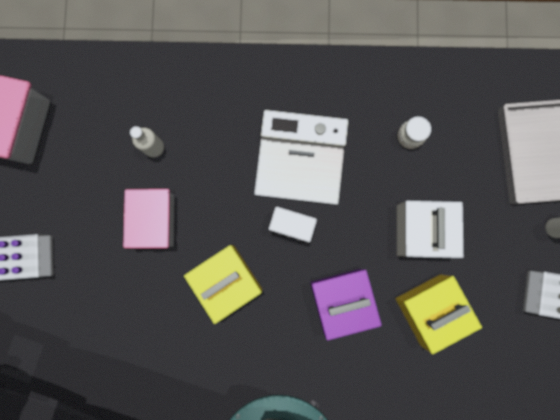

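The white cover with the grey bar, at top (432,230) and scene (170,220), is the large cover. The yellow ones at top (223,285) and (440,314) and the purple one at (347,305) are look-alikes. The block is at top (293,225), the plate at (300,170), and its stop at (302,154).

```bash
cat >> h.py <<'E'
def rect(P,m,name):
    m=m.astype(np.uint8); n,l,s,c=cv2.connectedComponentsWithStats(m)
    if n<2: print(name,'none');return
    k=1+np.argmax(s[1:,4]); q=P[l==k]
    r=cv2.minAreaRect((q[:,:2]*1000).astype(np.float32))
    print(name,np.round(r[0],1),np.round(r[1],1),'ang',round(r[2],1),'z',np.median(q[:,2]).round(4),'n',len(q))
    return q
def box(P,x0,x1,y0,y1,z0,z1):
    X,Y,Z=P[...,0],P[...,1],P[...,2]
    return (X>x0)&(X<x1)&(Y>y0)&(Y<y1)&(Z>z0)&(Z<z1)
E
python3 - <<'E'
from h import *
for n in('top','scene'):
    f=np.load(f'/tmp/{n}.npz');im,d,P=f['im'],f['d'],f['P']
    print(n)
    def at(u,v):print((u,v),P[v,u].round(4))
    if n=='top':
        for uv in((293,225),(300,180),(302,154),(415,215),(440,230),(305,128)):at(*uv)
    else:
        for uv in((280,212),(278,255),(277,275),(180,220),(167,207),(275,290)):at(*uv)
    g=im.max(2)
    a=(.35,.75,-.2,.2)
    rect(P,box(P,*a,.07,.095),'block')
    rect(P,box(P,*a,.03,.05)&box(P,.5,.8,-.2,.2,0,1),'housing')
    rect(P,box(P,*a,.006,.018),'plate')
    rect(P,box(P,*a,.0,.03)&(g<110)&box(P,.55,.7,-.06,.06,.008,.03),'stop')
    rect(P,box(P,.3,.6,-.42,-.2,.066,.085)&(g>130),'cover')
    rect(P,box(P,.3,.6,-.42,-.2,.098,.13),'handle')
f=np.load('/tmp/top.npz');c=cv2.resize(f['im'][90:270,240:480],None,fx=3.3,fy=3.3,interpolation=2);cv2.imwrite('pics/crop.png',c)
E
```

```text
top
(293, 225) [ 0.5073 -0.0206  0.0793]
(300, 180) [ 0.6153 -0.0366  0.012 ]
(302, 154) [ 0.6733 -0.0396  0.0238]
(415, 215) [ 0.5349 -0.28    0.0733]
(440, 230) [ 0.5015 -0.3163  0.1174]
(305, 128) [ 0.7291 -0.0445  0.0409]
block [380.  126.6] [117.6 116.1] ang 34.8 z 0.0752 n 2173
housing [720.7 -41.5] [191.9  58.6] ang 90.0 z 0.0405 n 1895
plate [636.1 -32.8] [190.  131.4] ang 84.6 z 0.0122 n 4579
stop [698.6 -57.2] [4.4 0.6] ang 80.1 z 0.0261 n 3
cover [ 505.7 -318.5] [119.7 116.2] ang 89.9 z 0.0751 n 2692
handle [ 327.9 -333.4] [14.5 84. ] ang 28.9 z 0.1185 n 381
scene
(280, 212) [ 0.5225 -0.0199  0.0821]
(278, 255) [ 0.6146 -0.0316  0.0099]
(277, 275) [ 0.6811 -0.0385  0.0238]
(180, 220) [ 0.5309 -0.2874  0.084 ]
(167, 207) [ 0.5087 -0.317   0.1165]
(275, 290) [ 0.73   -0.0466  0.0382]
block [381.6 125. ] [123.9 118.7] ang 36.1 z 0.076 n 1018
housing [721.9 -43.3] [191.8  56. ] ang 90.0 z 0.0413 n 1238
plate [628.9 -35.2] [190.4 123.3] ang 84.9 z 0.0129 n 2518
stop [680.4 -38.4] [42.2  4.3] ang 86.0 z 0.0226 n 18
cover [ 506.5 -319. ] [120.3 122.6] ang 89.8 z 0.0763 n 1516
handle [ 329.6 -334.1] [21.9 83.5] ang 29.5 z 0.1181 n 210
```

View pics/crop.png

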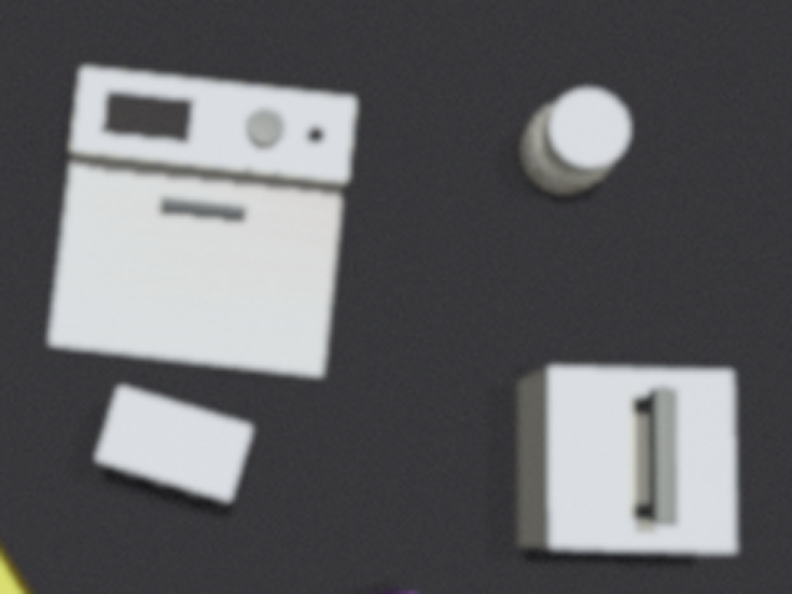

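The crop shows the white cover with a grey bar along x at (640,460), the block top at (175,445), and the front edge of the plate from (50,347) to (325,377). That confirms the large cover. Next I'll refine the poses and compute the approach.

```bash
cat >> h.py <<'E'
from scipy.spatial.transform import Rotation as Ro
def go(pos,ang,n,op,start=None,sq=True):
    """rows: tool down, tool x at world angle ang deg; straight line in n rows"""
    if start is None:
        s=sensors.get_state(); p=np.array(s['position']);x=Ro.from_quat(s['ee_rot']).as_matrix()[:,0]; a=np.degrees(np.arctan2(x[1],x[0]))
    else: p,a=np.array(start[0],float),start[1]
    pos=np.array(pos,float); out=[]
    p0,a0=p.copy(),a; da=(ang-a+180)%360-180
    for i in range(1,n+1):
        tp=p0+(pos-p0)*i/n; ta=a0+da*i/n
        c,s_=np.cos(np.radians(a)),np.sin(np.radians(a))
        d=tp-p; l=np.round(np.array([c*d[0]+s_*d[1], s_*d[0]-c*d[1], -d[2]]),3)
        w=round(-(ta-a),1)
        p=p+np.array([c*l[0]+s_*l[1], s_*l[0]-c*l[1], -l[2]]); a=a-w
        out+=[[*l.tolist(),0,0,w,op]]
    for k in range(0,n,8): print(str(sum(out[k:k+8],[])).replace(' ',''))
    return p,a
E
python3 - <<'E'
from h import *
for n in('top','scene'):
    f=np.load(f'/tmp/{n}.npz');P=f['P']
    q=rect(P,box(P,.44,.56,-.1,.06,.073,.09),'block')
    rect(P,box(P,.44,.56,-.39,-.25,.1,.13),'handle')
    rect(P,box(P,.5,.72,-.16,.1,.007,.018),'plate')
    rect(P,box(P,.66,.72,-.1,.05,.0185,.028),'stop')
    rect(P,box(P,.65,.9,-.2,.1,.03,.05),'housing')
p,a=go((.507,-.022,.13),73,18,1)
print(p,a);p,a=go((.507,-.022,.035),73,3,1,(p,a))
E
```

```text
block [508.7 -18.2] [90.  50.2] ang 74.2 z 0.0801 n 1000
handle [ 506.1 -317.7] [14.7 81.9] ang 89.8 z 0.1184 n 372
plate [636.1 -32.8] [190.  131.4] ang 84.6 z 0.0122 n 4570
stop [676.  -36.2] [58.3  8.9] ang 84.6 z 0.0224 n 97
housing [730.1 -41.8] [189.6  61.8] ang 84.7 z 0.0404 n 2224
block [510.2 -19.1] [90.  55.4] ang 74.8 z 0.0807 n 565
handle [ 508.  -318.7] [85.2 15.2] ang 0.3 z 0.119 n 180
plate [630.  -35.4] [190.3 121.2] ang 84.7 z 0.0129 n 2491
stop [677.3 -38.4] [58.5 11.3] ang 83.4 z 0.0227 n 71
housing [731.3 -43.8] [189.1  63.4] ang 84.7 z 0.041 n 1653
[-0.027,-0.031,0.006,0,0,np.float64(5.1),1,-0.031,-0.029,0.005,0,0,np.float64(5.1),1,-0.032,-0.026,0.006,0,0,np.float64(5.1),1,-0.035,-0.023,0.005,0,0,np.float64(5.1),1,-0.037,-0.019,0.006,0,0,np.float64(5.1),1,-0.038,-0.017,0.006,0,0,np.float64(5.1),1,-0.039,-0.013,0.005,0,0,np.float64(5.1),1,-0.041,-0.009,0.006,0,0,np.float64(5.1),1]
[-0.041,-0.006,0.005,0,0,np.float64(5.1),1,-0.042,-0.002,0.006,0,0,np.float64(5.1),1,-0.041,0.002,0.006,0,0,np.float64(5.0),1,-0.042,0.005,0.005,0,0,np.float64(5.1),1,-0.04,0.009,0.006,0,0,np.float64(5.1),1,-0.04,0.013,0.005,0,0,np.float64(5.1),1,-0.038,0.016,0.006,0,0,np.float64(5.1),1,-0.037,0.019,0.005,0,0,np.float64(5.1),1]
[-0.035,0.023,0.006,0,0,np.float64(5.1),1,-0.033,0.025,0.006,0,0,np.float64(5.1),1]
[ 0.50649158 -0.0220269   0.12963736] 73.01428095926798
[0.0,0.0,0.032,0,0,np.float64(0.0),1,0.0,0.0,0.031,0,0,np.float64(0.0),1,0.0,0.0,0.032,0,0,np.float64(0.0),1]
```

>>> {"op": "play_rows", "data": {
  "motion": [-0.027, -0.031, 0.006, 0, 0, 5.1, 1, -0.031, -0.029, 0.005, 0, 0, 5.1, 1, -0.032, -0.026, 0.006, 0, 0, 5.1, 1, -0.035, -0.023, 0.005, 0, 0, 5.1, 1, -0.037, -0.019, 0.006, 0, 0, 5.1, 1, -0.038, -0.017, 0.006, 0, 0, 5.1, 1, -0.039, -0.013, 0.005, 0, 0, 5.1, 1, -0.041, -0.009, 0.006, 0, 0, 5.1, 1],
  "squeeze": 40
}}

```text
time: 0.77
position: [0.323, 0.3528, 0.1863]
ee_rot: [0.472, 0.882, 0.0, 0.0]
contact_force: [0.4, 0.6, 0.5]
finger_gap: 0.0855
grip_force: 0.0
```

>>> {"op": "play_rows", "data": {
  "motion": [-0.041, -0.006, 0.005, 0, 0, 5.1, 1, -0.041, -0.002, 0.006, 0, 0, 5.1, 1, -0.041, 0.002, 0.006, 0, 0, 5.0, 1, -0.041, 0.005, 0.005, 0, 0, 5.1, 1, -0.04, 0.009, 0.006, 0, 0, 5.1, 1, -0.04, 0.013, 0.005, 0, 0, 5.1, 1, -0.038, 0.016, 0.006, 0, 0, 5.1, 1, -0.037, 0.019, 0.005, 0, 0, 5.1, 1]
}}

```text
time: 1.43
position: [0.4679, 0.0564, 0.1425]
ee_rot: [0.749, 0.662, 0.0, 0.0]
contact_force: [0.4, 0.6, -0.4]
finger_gap: 0.0853
grip_force: 0.0
```

```bash
sed -i 's/w=round(-(ta-a),1)/w=float(round(-(ta-a),1))/' h.py; python3 - <<'E'
from h import *
s=sensors.get_state();print(s['time'],s['position'],s['contact_force'])
s=go((.509,-.018,.13),74.2,3,1);print(s)
go((.509,-.018,.035),74.2,5,1,s)
E
```

```text
1.4333 [0.46785786 0.056355   0.14245593] [ 0.41662673  0.61082581 -0.39329269]
[-0.023,0.017,0.004,0,0,2.9,1,-0.022,0.017,0.004,0,0,2.9,1,-0.021,0.019,0.004,0,0,3.0,1]
(array([ 0.50871154, -0.01785914,  0.13045593]), np.float64(74.156493440604))
[-0.0,0.0,0.019,0,0,-0.0,1,-0.0,0.0,0.019,0,0,-0.0,1,-0.0,0.0,0.019,0,0,-0.0,1,-0.0,0.0,0.019,0,0,-0.0,1,-0.0,0.0,0.019,0,0,-0.0,1]
```

>>> {"op": "play_rows", "data": {
  "motion": [-0.023, 0.017, 0.004, 0, 0, 2.9, 1, -0.022, 0.017, 0.004, 0, 0, 2.9, 1, -0.021, 0.019, 0.004, 0, 0, 3.0, 1, 0, 0, 0, 0, 0, 0, 1]
}}

```text
time: 1.77
position: [0.5098, -0.019, 0.1296]
ee_rot: [0.798, 0.602, -0.001, -0.0]
contact_force: [0.8, 0.9, -0.3]
finger_gap: 0.0853
grip_force: 0.0
```

```bash
python3 - <<'E'
from h import *
s=go((.509,-.018,.035),74.2,5,1);print(s)
# then gripped slide, to plate square near fence, then contact
print('B');s=go((.536,-.0235,.035),84.6,6,0,((.509,-.018,.035),74.2));print(s)
print('C');s=go((.548,-.0246,.035),84.6,3,0,s)
E
```

```text
[0.0,-0.0,0.019,0,0,-0.0,1,0.0,-0.0,0.019,0,0,-0.1,1,0.0,-0.001,0.019,0,0,0.0,1,0.001,0.0,0.019,0,0,-0.0,1,-0.0,0.0,0.019,0,0,-0.0,1]
(array([ 0.50906653, -0.01774024,  0.03455234]), np.float64(74.16034387616207))
B
[0.0,0.005,-0.0,0,0,-1.7,0,0.001,0.004,-0.0,0,0,-1.8,0,-0.0,0.005,-0.0,0,0,-1.7,0,-0.0,0.004,-0.0,0,0,-1.7,0,-0.001,0.005,-0.0,0,0,-1.8,0,-0.0,0.005,-0.0,0,0,-1.7,0]
(array([ 0.53649791, -0.02354647,  0.035     ]), 84.60000000000001)
C
[0.0,0.004,-0.0,0,0,-0.0,0,0.0,0.004,-0.0,0,0,-0.0,0,0.0,0.004,-0.0,0,0,-0.0,0]
```

Accurate. Descend and grip.

>>> {"op": "play_rows", "data": {
  "motion": [0, 0, 0.019, 0, 0, 0, 1, 0, 0, 0.019, 0, 0, 0, 1, 0, 0, 0.019, 0, 0, 0, 1, 0, 0, 0.019, 0, 0, 0, 1, 0, 0, 0.018, 0, 0, 0, 1, 0, 0, 0, 0, 0, 0, 0.3, 0, 0, 0, 0, 0, 0, 0.3, 0, 0, 0, 0, 0, 0, 0.3]
}}

```text
time: 2.43
position: [0.5093, -0.0155, 0.038]
ee_rot: [0.796, 0.605, 0.0, 0.0]
contact_force: [6.1, -0.8, 5.0]
finger_gap: 0.0514
grip_force: 3.5
```

>>> {"op": "play_rows", "data": {
  "motion": [0, 0, 0, 0, 0, 0, 0.3, 0, 0, 0, 0, 0, 0, 0.3, 0, 0, 0, 0, 0, 0, 0.3, 0, 0, 0, 0, 0, 0, 0.3]
}}

```text
time: 2.77
position: [0.5095, -0.0155, 0.0383]
ee_rot: [0.796, 0.605, 0.001, 0.001]
contact_force: [1.0, 1.2, 7.6]
finger_gap: 0.0494
grip_force: 44.0
```

>>> {"op": "play_rows", "data": {
  "motion": [0, 0.004, 0, 0, 0, -1.7, 0.3, 0, 0.004, 0, 0, 0, -1.8, 0.3, 0, 0.004, 0, 0, 0, -1.7, 0.3, 0, 0.004, 0, 0, 0, -1.7, 0.3, 0, 0.004, 0, 0, 0, -1.8, 0.3, 0, 0.004, 0, 0, 0, -1.7, 0.3, 0, 0, 0, 0, 0, 0, 0.3]
}}

```text
time: 3.35
position: [0.5329, -0.0203, 0.0382]
ee_rot: [0.738, 0.675, 0.0, 0.0]
contact_force: [-1.9, -1.1, 10.1]
finger_gap: 0.0494
grip_force: 44.3
```

```bash
cat >> h.py <<'E'
C=np.array([.636,-.033]);YA=np.radians(-5.4);RP=np.array([[np.cos(YA),-np.sin(YA)],[np.sin(YA),np.cos(YA)]])
def toP(xy): return ((np.array(xy[:2])-C)@RP)*1000
E
python3 - <<'E'
from h import *
s=sensors.get_state();print(s['position'],toP(s['position']),s['contact_force'])
im,d,P=cloud('top');cv2.imwrite('pics/a.png',cv2.resize(im[100:280,200:440],None,fx=3.3,fy=3.3))
rect(P,box(P,.44,.6,-.1,.06,.074,.086),'block')
E
```

```text
[ 0.53286158 -0.02032014  0.03823129] [-103.87396813    2.91740788] [-1.91324759 -1.10770245 10.11397168]
block none
```

View pics/a.png

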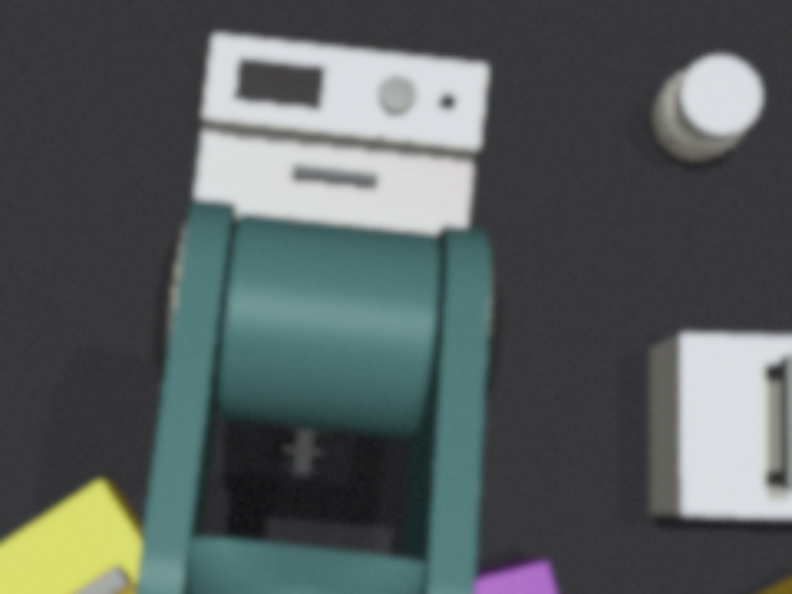

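The arm hides the block, but the dead-reckoned pose is square and centred. Now slide it to the fence.

>>> {"op": "play_rows", "data": {
  "motion": [0, 0.004, 0, 0, 0, 0, 0.3, 0, 0.004, 0, 0, 0, 0, 0.3, 0, 0.004, 0, 0, 0, 0, 0.3, 0, 0.001, 0, 0, 0, 0, 0.3, 0, 0.001, 0, 0, 0, 0, 0.3, 0, 0.001, 0, 0, 0, 0, 0.3]
}}

```text
time: 3.9
position: [0.5469, -0.0216, 0.0382]
ee_rot: [0.738, 0.674, -0.0, -0.0]
contact_force: [-12.4, 1.1, 14.7]
finger_gap: 0.0496
grip_force: 44.9
```

>>> {"op": "play_rows", "data": {
  "motion": [0, 0, 0, 0, 0, 0, 1, 0, 0, 0, 0, 0, 0, 1, 0, 0, 0, 0, 0, 0, 1, 0, 0, -0.005, 0, 0, 0, 1, 0, 0, -0.02, 0, 0, 0, 1, 0, 0, -0.03, 0, 0, 0, 1, 0, 0, -0.03, 0, 0, 0, 1, 0, 0, -0.01, 0, 0, 0, 1]
}}

```text
time: 4.57
position: [0.5485, -0.0217, 0.1368]
ee_rot: [0.738, 0.674, 0.002, 0.002]
contact_force: [0.8, -0.0, 1.2]
finger_gap: 0.0854
grip_force: 0.0
```

```bash
cat >> h.py <<'E'
def W(px,py,z): return (*(C+RP@np.array([px,py])/1000),z)
E
python3 - <<'E'
from h import *
s=sensors.get_state();print(s['position'],s['qpos'],s['time'])
for n in('scene','top'):
  im,d,P=cloud(n);q=rect(P,box(P,.44,.62,-.1,.06,.074,.088),'block')
  if q is not None: print(toP(q.mean(0)))
s=go(W(-155,0,.12),-5.4,14,.5);print(s);go(W(-155,0,.062),-5.4,3,.5,s)
E
```

```text
[ 0.54848186 -0.02170152  0.1367552 ] [-8.60086696e-02 -1.21969023e-01  1.83321514e+00 -1.83121018e-05
  1.42533458e+00  4.47038620e-03] 4.5667
block [546.4 -25.3] [89.6 55.1] ang 83.8 z 0.0807 n 461
[-85.17117757  -0.46274912]
block [527.5  10.7] [24.4  7.3] ang 82.9 z 0.0804 n 45
[-112.27002197   33.22126827]
[-0.0,-0.005,0.001,0,0,6.4,0.5,-0.001,-0.004,0.001,0,0,6.5,0.5,-0.001,-0.005,0.001,0,0,6.4,0.5,-0.002,-0.004,0.001,0,0,6.5,0.5,-0.002,-0.005,0.001,0,0,6.4,0.5,-0.003,-0.004,0.001,0,0,6.5,0.5,-0.003,-0.003,0.001,0,0,6.4,0.5,-0.004,-0.003,0.001,0,0,6.5,0.5]
[-0.003,-0.003,0.001,0,0,6.4,0.5,-0.005,-0.002,0.001,0,0,6.4,0.5,-0.004,-0.002,0.001,0,0,6.5,0.5,-0.005,-0.002,0.001,0,0,6.4,0.5,-0.004,-0.001,0.002,0,0,6.5,0.5,-0.005,0.0,0.001,0,0,6.4,0.5]
(array([ 0.4816419 , -0.01839529,  0.11956116]), np.float64(-5.3860803280135805))
[0.0,0.0,0.019,0,0,0.0,0.5,0.0,0.0,0.019,0,0,0.0,0.5,0.0,0.0,0.02,0,0,0.0,0.5]
```

>>> {"op": "play_rows", "data": {
  "motion": [0, -0.005, 0.001, 0, 0, 6.4, 0.5, -0.001, -0.004, 0.001, 0, 0, 6.5, 0.5, -0.001, -0.005, 0.001, 0, 0, 6.4, 0.5, -0.002, -0.004, 0.001, 0, 0, 6.5, 0.5, -0.002, -0.005, 0.001, 0, 0, 6.4, 0.5, -0.003, -0.004, 0.001, 0, 0, 6.5, 0.5, -0.003, -0.003, 0.001, 0, 0, 6.4, 0.5, -0.004, -0.003, 0.001, 0, 0, 6.5, 0.5]
}}

```text
time: 5.33
position: [0.5083, -0.0203, 0.1223]
ee_rot: [0.959, 0.283, -0.001, -0.0]
contact_force: [0.3, 0.4, -0.5]
finger_gap: 0.0427
grip_force: 0.0
```

>>> {"op": "play_rows", "data": {
  "motion": [-0.003, -0.003, 0.001, 0, 0, 6.4, 0.5, -0.005, -0.002, 0.001, 0, 0, 6.4, 0.5, -0.004, -0.002, 0.001, 0, 0, 6.5, 0.5, -0.005, -0.002, 0.001, 0, 0, 6.4, 0.5, -0.004, -0.001, 0.002, 0, 0, 6.5, 0.5, -0.005, 0, 0.001, 0, 0, 6.4, 0.5, 0, 0, 0, 0, 0, 0, 0.5]
}}

```text
time: 5.92
position: [0.4795, -0.0183, 0.1153]
ee_rot: [0.999, -0.05, -0.001, -0.0]
contact_force: [0.4, -0.3, -0.1]
finger_gap: 0.0427
grip_force: 0.0
```

```bash
python3 - <<'E'
from h import *
s=sensors.get_state();print(s['position'],toP(s['position']),s['qpos'],s['time'],s['finger_gap'])
go(W(-155,0,.06),-5.4,3,.5)
im,d,P=cloud('scene');cv2.imwrite('pics/b.png',cv2.resize(im[150:330,180:400],None,fx=3.3,fy=3.3))
E
```

```text
[ 0.47954238 -0.0182523   0.11531387] [-1.57151133e+02 -4.17140527e-02] [-9.11809512e-02 -2.65201756e-01  1.99104695e+00 -4.16019887e-05
  1.41777346e+00  1.57924857e+00] 5.9167 0.04268047726744118
[0.001,-0.0,0.018,0,0,-0.1,0.5,0.0,-0.0,0.019,0,0,-0.1,0.5,0.001,-0.0,0.018,0,0,-0.1,0.5]
```

View pics/b.png

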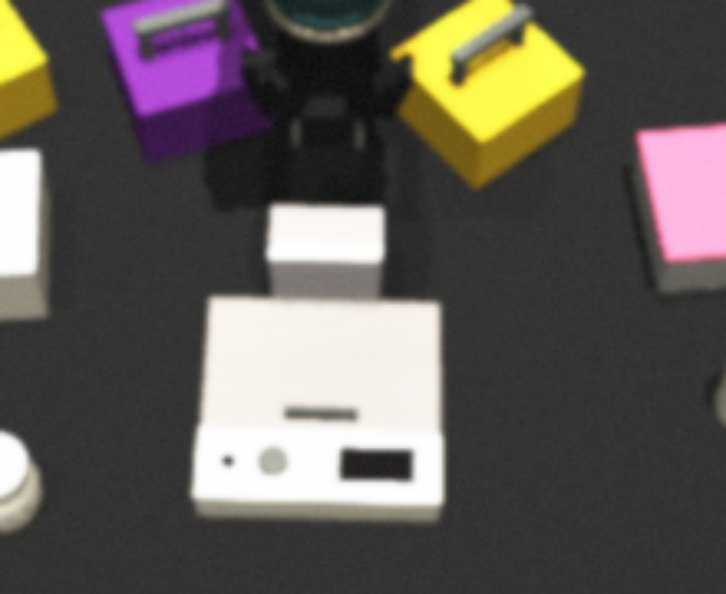

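Block is flush on the fence (crop edge at row 297). Lower behind it and approach.

>>> {"op": "play_rows", "data": {
  "motion": [0, 0, 0.018, 0, 0, 0, 0.5, 0, 0, 0.018, 0, 0, 0, 0.5, 0, 0, 0.018, 0, 0, 0, 0.5, 0.008, 0, 0, 0, 0, 0, 0.5, 0.008, 0, 0, 0, 0, 0, 0.5, 0.008, 0, 0, 0, 0, 0, 0.5, 0.004, 0, 0, 0, 0, 0, 0.5, 0.002, 0, 0, 0, 0, 0, 0.5]
}}

```text
time: 6.63
position: [0.5117, -0.0212, 0.0637]
ee_rot: [0.999, -0.047, 0.0, -0.0]
contact_force: [-3.7, 0.3, 2.8]
finger_gap: 0.0426
grip_force: 1.8
```

>>> {"op": "play_rows", "data": {
  "motion": [0.005, 0, -0.003, 0, 0, 0, 0.5, 0.005, 0, -0.004, 0, 0, 0, 0.5, 0.005, 0, -0.003, 0, 0, 0, 0.5, 0.005, 0, -0.003, 0, 0, 0, 0.5, 0.006, 0, -0.002, 0, 0, 0, 0.5, 0.006, 0, -0.002, 0, 0, 0, 0.5, 0.006, 0, -0.001, 0, 0, 0, 0.5, 0.006, 0, -0.001, 0, 0, 0, 0.5]
}}

```text
time: 7.3
position: [0.5551, -0.0254, 0.082]
ee_rot: [0.999, -0.047, 0.0, 0.0]
contact_force: [-0.1, 0.4, 0.2]
finger_gap: 0.0421
grip_force: 0.1
```

```bash
python3 - <<'E'
from h import *
im,d,P=cloud('scene');cv2.imwrite('pics/c.png',cv2.resize(im[150:330,180:400],None,fx=3.3,fy=3.3))
s=sensors.get_state();print(toP(s['position']))
E
```

```text
[-8.05513063e+01 -2.82158122e-02]
```

View pics/c.png

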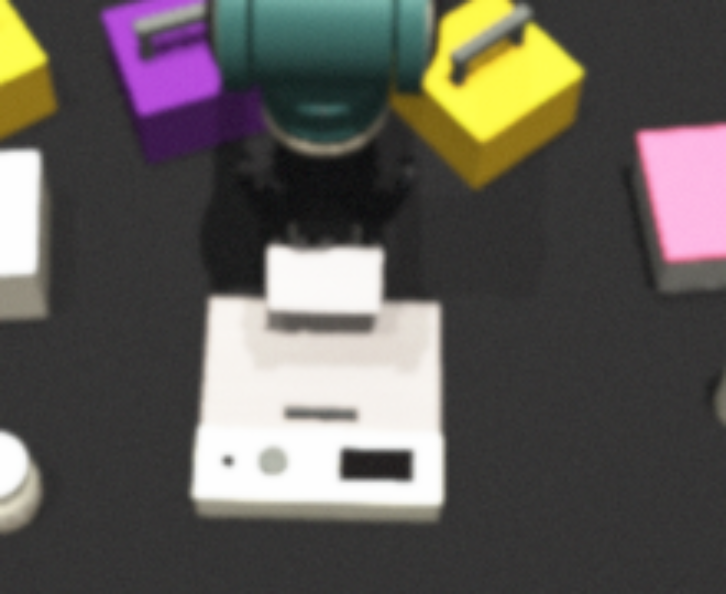

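The block is tipping evenly, about 40° over its foot. Continue the arc.

>>> {"op": "play_rows", "data": {
  "motion": [0.006, 0, 0, 0, 0, 0, 0.5, 0.006, 0, 0, 0, 0, 0, 0.5, 0.006, 0, 0.001, 0, 0, 0, 0.5, 0.006, 0, 0.001, 0, 0, 0, 0.5, 0.006, 0, 0.002, 0, 0, 0, 0.5, 0.006, 0, 0.002, 0, 0, 0, 0.5, 0, 0, 0, 0, 0, 0, 0.5]
}}

```text
time: 7.93
position: [0.5909, -0.0287, 0.0751]
ee_rot: [0.999, -0.047, -0.0, -0.0]
contact_force: [0.1, 0.3, 0.2]
finger_gap: 0.0427
grip_force: 0.0
```

```bash
python3 - <<'E'
from h import *
s=sensors.get_state();print(s['position'],toP(s['position']),s['contact_force'])
im,d,P=cloud('scene')
q=rect(P,box(P,.5,.72,-.1,.05,.055,.075),'blocktop');
if q is not None: print(toP(q.min(0)),toP(q.max(0)),toP(q.mean(0)))
q=rect(P,box(P,.5,.72,-.1,.05,.076,.12),'hi')
E
```

```text
[ 0.59086215 -0.028733    0.07510618] [-4.53390855e+01  2.20453836e-04] [0.12285844 0.27327967 0.15808306]
blocktop [586.8 -29.2] [90.  82.6] ang 85.4 z 0.0627 n 712
[-86.82914321 -51.95973853] [-11.77915493  49.48784479] [-40.7506484   -0.36349767]
hi [590.4 -54.4] [13.3 21.2] ang 54.8 z 0.0986 n 38
```

The block landed flat on the plate (top z 0.063), hanging about 24 mm out, square and centred. Get behind it.

>>> {"op": "play_rows", "data": {
  "motion": [-0.02, 0, -0.01, 0, 0, 0, 0.6, -0.03, 0, 0, 0, 0, 0, 0.6, -0.028, 0, 0, 0, 0, 0, 0.6, 0, 0, 0.02, 0, 0, 0, 0.6, 0, 0, 0.03, 0, 0, 0, 0.6, 0.005, 0, 0.008, 0, 0, 0, 0.6, 0.004, 0, 0, 0, 0, 0, 0.6, 0, 0, 0, 0, 0, 0, 0.6]
}}

```text
time: 8.65
position: [0.5224, -0.0223, 0.0284]
ee_rot: [0.999, -0.047, -0.0, 0.0]
contact_force: [-0.1, -0.1, 0.7]
finger_gap: 0.0513
grip_force: 0.0
```

```bash
python3 - <<'E'
from h import *
s=sensors.get_state();print(s['position'],toP(s['position']),s['contact_force'],s['finger_gap'])
x=Ro.from_quat(s['ee_rot']).as_matrix()[:,0];print(np.degrees(np.arctan2(x[1],x[0])))
for n in ('scene','top'):
    im,d,P=cloud(n)
    q=rect(P,box(P,.5,.72,-.1,.05,.055,.07),'blocktop');
    if q is not None: print(toP(q.mean(0)))
E
```

```text
[ 0.52236358 -0.02229951  0.02836743] [-1.14139100e+02 -4.11349295e-02] [-0.14326315 -0.10953819  0.71897792] 0.05130760174358249
-5.39234311713006
blocktop [586.1 -28.9] [89.9 86.4] ang 84.7 z 0.063 n 915
[-48.48760737  -0.64769059]
blocktop [621.5 -31.1] [90.  7.] ang 84.5 z 0.062 n 119
[-14.89657039   0.74047428]
```

>>> {"op": "play_rows", "data": {
  "motion": [0.007, 0, 0, 0, 0, 0, 0.6, 0.007, 0, 0, 0, 0, 0, 0.6, 0.007, 0, 0, 0, 0, 0, 0.6, 0.007, 0, 0, 0, 0, 0, 0.6, 0.007, 0, 0, 0, 0, 0, 0.6, 0.007, 0, 0, 0, 0, 0, 0.6, 0.006, 0, 0, 0, 0, 0, 0.6, 0.003, 0, 0, 0, 0, 0, 0.6]
}}

```text
time: 9.42
position: [0.5732, -0.0271, 0.0282]
ee_rot: [0.999, -0.047, -0.0, 0.0]
contact_force: [-5.3, 0.0, 3.7]
finger_gap: 0.0514
grip_force: 2.9
```

>>> {"op": "play_rows", "data": {
  "motion": [0.002, 0, 0, 0, 0, 0, 0.6, 0.002, 0, 0, 0, 0, 0, 0.6, 0.002, 0, 0, 0, 0, 0, 0.6, 0.001, 0, 0, 0, 0, 0, 0.6]
}}

```text
time: 9.75
position: [0.5795, -0.0276, 0.028]
ee_rot: [0.999, -0.047, -0.0, -0.0]
contact_force: [-6.7, 0.4, 4.6]
finger_gap: 0.0511
grip_force: 3.1
```

>>> {"op": "play_rows", "data": {
  "motion": [0.001, 0, 0, 0, 0, 0, 0.6, 0.001, 0, 0, 0, 0, 0, 0.6, 0.001, 0, 0, 0, 0, 0, 0.6]
}}

```text
time: 10.0
position: [0.5823, -0.0279, 0.028]
ee_rot: [0.999, -0.047, -0.0, -0.0]
contact_force: [-4.9, 0.1, 4.2]
finger_gap: 0.0514
grip_force: 2.8
```

>>> {"op": "play_rows", "data": {
  "motion": [0.001, 0, 0, 0, 0, 0, 0.6, 0.001, 0, 0, 0, 0, 0, 0.6]
}}

```text
time: 10.17
position: [0.5831, -0.028, 0.028]
ee_rot: [0.999, -0.047, -0.002, -0.0]
contact_force: [-27.4, 2.8, 18.7]
finger_gap: 0.0514
grip_force: 14.3
```

```bash
python3 - <<'E'
from h import *
s=sensors.get_state();print(s['position'],toP(s['position']),s['contact_force'],s['finger_gap'])
for n in ('scene','top'):
    im,d,P=cloud(n)
    q=rect(P,box(P,.5,.72,-.1,.05,.055,.07),'blocktop');
    if q is not None: print(toP(q.mean(0)),toP(q[q[:,0].argmax()]))
E
```

```text
[ 0.58313687 -0.02795962  0.02796623] [-5.31028664e+01  4.31548033e-02] [-27.37783911   2.77034681  18.73351667] 0.0513626497090245
blocktop [631.7 -33.1] [89.9 88.3] ang 84.6 z 0.0631 n 977
[-0.89444268 -0.90270811] [38.18461386 42.64902621]
blocktop none
```

>>> {"op": "play_rows", "data": {
  "motion": [-0.005, 0, 0, 0, 0, 0, 0.6, -0.015, 0, 0, 0, 0, 0, 0.6, -0.02, 0, -0.02, 0, 0, 0, 0.6, -0.01, 0, -0.035, 0, 0, 0, 0.8, -0.01, 0, -0.04, 0, 0, 0, 1, 0, 0, -0.04, 0, 0, 0, 1, 0, 0, -0.035, 0, 0, 0, 1]
}}

```text
time: 10.85
position: [0.5243, -0.0224, 0.201]
ee_rot: [0.999, -0.047, 0.001, 0.0]
contact_force: [1.0, 0.4, 0.2]
finger_gap: 0.0856
grip_force: 0.0
```

```bash
python3 - <<'E'
from h import *
s=go((.506,-.318,.18),-.1,9,1)
print(s)
E
```

```text
[0.001,0.033,0.002,0,0,-0.6,1,0.001,0.033,0.003,0,0,-0.6,1,0.0,0.033,0.002,0,0,-0.6,1,0.0,0.033,0.002,0,0,-0.5,1,-0.0,0.033,0.003,0,0,-0.6,1,-0.001,0.032,0.002,0,0,-0.6,1,-0.001,0.033,0.002,0,0,-0.6,1,-0.001,0.033,0.003,0,0,-0.6,1]
[-0.002,0.033,0.002,0,0,-0.6,1]
(array([ 0.50556509, -0.31794159,  0.17996149]), np.float64(-0.08449437601672227))
```

>>> {"op": "play_rows", "data": {
  "motion": [0.001, 0.033, 0.002, 0, 0, -0.6, 1, 0.001, 0.033, 0.003, 0, 0, -0.6, 1, 0, 0.033, 0.002, 0, 0, -0.6, 1, 0, 0.033, 0.002, 0, 0, -0.5, 1, 0, 0.033, 0.003, 0, 0, -0.6, 1, -0.001, 0.032, 0.002, 0, 0, -0.6, 1, -0.001, 0.033, 0.002, 0, 0, -0.6, 1, -0.001, 0.033, 0.003, 0, 0, -0.6, 1]
}}

```text
time: 11.52
position: [0.508, -0.2869, 0.1792]
ee_rot: [1.0, -0.006, 0.001, 0.0]
contact_force: [0.4, -0.2, -0.0]
finger_gap: 0.0855
grip_force: 0.0
```

>>> {"op": "play_rows", "data": {
  "motion": [-0.002, 0.033, 0.002, 0, 0, -0.6, 1, 0, 0, 0, 0, 0, 0, 1]
}}

```text
time: 11.68
position: [0.505, -0.3225, 0.1761]
ee_rot: [1.0, -0.002, -0.0, 0.001]
contact_force: [0.1, -0.3, -0.1]
finger_gap: 0.0853
grip_force: 0.0
```

```bash
python3 - <<'E'
from h import *
s=sensors.get_state();print(s['position'],s['time'])
s=go((.506,-.318,.091),-.1,4,1)
for n in ('scene','top'):
    im,d,P=cloud(n)
    q=rect(P,box(P,.5,.72,-.1,.05,.055,.07),'blocktop');
    if q is not None: print(toP(q.mean(0)))
    if n=='top':
        rect(P,box(P,.44,.57,-.4,-.24,.068,.082),'cover')
        a=cv2.resize(im[100:270,230:470],None,fx=3.3,fy=3.3);cv2.imwrite('pics/d.png',a)
E
```

```text
[ 0.50502909 -0.32254147  0.17609647] 11.6833
[0.0,-0.001,0.021,0,0,-0.0,1,0.0,-0.001,0.022,0,0,-0.1,1,0.001,-0.001,0.021,0,0,0.0,1,-0.0,-0.002,0.021,0,0,-0.0,1]
blocktop [633.6 -33.7] [89.9 85.2] ang 84.0 z 0.0629 n 958
[-0.34131716 -0.67537389]
blocktop [632.6 -32.2] [90.1 80.4] ang 84.7 z 0.0623 n 1497
[-4.17238343  0.64199804]
cover [ 505.7 -318.5] [119.8 116.2] ang 89.9 z 0.0751 n 1765
```

View pics/d.png

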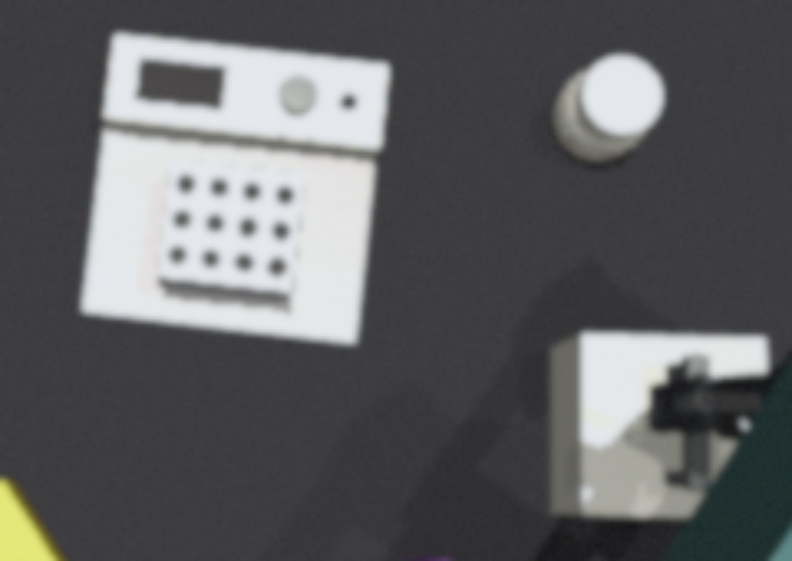

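The block is wells up (12 dark dots), square on the stop and centred. Now lower onto the bar of the white cover.

>>> {"op": "play_rows", "data": {
  "motion": [0.001, -0.002, 0.021, 0, 0, 0, 1, 0, -0.002, 0.021, 0, 0, -0.1, 1, 0, 0, 0.021, 0, 0, 0, 1, 0, 0, 0.021, 0, 0, 0, 1, 0, 0, 0, 0, 0, 0, 1]
}}

```text
time: 12.2
position: [0.5057, -0.312, 0.089]
ee_rot: [1.0, 0.001, -0.002, -0.001]
contact_force: [-0.3, 0.2, -1.3]
finger_gap: 0.0853
grip_force: 0.0
```

```bash
python3 - <<'E'
from h import *
s=sensors.get_state();print(s['position'],s['ee_rot'],s['contact_force'])
E
```

```text
[ 0.50570859 -0.31200913  0.08896645] [ 9.99997014e-01  6.23997860e-04 -1.91662265e-03 -1.38151649e-03] [-0.32869171  0.22109357 -1.33819766]
```

>>> {"op": "play_rows", "data": {
  "motion": [0, 0, 0, 0, 0, 0, 1, 0, 0, 0, 0, 0, 0, 1, 0, 0, 0, 0, 0, 0, 1]
}}

```text
time: 12.45
position: [0.5075, -0.3141, 0.0948]
ee_rot: [1.0, 0.0, 0.001, 0.001]
contact_force: [-0.0, 0.1, 0.3]
finger_gap: 0.085
grip_force: 0.0
```

>>> {"op": "play_rows", "data": {
  "motion": [-0.001, 0.002, 0.002, 0, 0, 0, 1, 0, 0.002, 0.001, 0, 0, 0, 1, 0, 0, 0, 0, 0, 0, 1, 0, 0, 0, 0, 0, 0, 1, 0, 0, 0, 0, 0, 0, 1]
}}

```text
time: 12.87
position: [0.5057, -0.3181, 0.0899]
ee_rot: [1.0, 0.0, 0.0, 0.0]
contact_force: [0.3, 0.6, -1.0]
finger_gap: 0.0855
grip_force: 0.0
```

Aligned on the bar. Close gently.

>>> {"op": "play_rows", "data": {
  "motion": [0, 0, 0, 0, 0, 0, 0.6, 0, 0, 0, 0, 0, 0, 0.4, 0, 0, 0, 0, 0, 0, 0.3, 0, 0, 0, 0, 0, 0, 0.25, 0, 0, 0, 0, 0, 0, 0.2, 0, 0, 0, 0, 0, 0, 0.1, 0, 0, 0, 0, 0, 0, 0, 0, 0, 0, 0, 0, 0, 0],
  "squeeze": 40
}}

```text
time: 13.53
position: [0.5057, -0.318, 0.0898]
ee_rot: [1.0, 0.0, -0.0, 0.0]
contact_force: [0.1, -1.1, -0.6]
finger_gap: 0.0131
grip_force: 43.9
```

>>> {"op": "play_rows", "data": {
  "motion": [0, 0, 0, 0, 0, 0, 0, 0, 0, 0, 0, 0, 0, 0, 0, 0, 0, 0, 0, 0, 0]
}}

```text
time: 13.78
position: [0.5057, -0.318, 0.0898]
ee_rot: [1.0, 0.0, -0.0, 0.0]
contact_force: [0.1, -1.4, -1.0]
finger_gap: 0.0133
grip_force: 43.9
```

>>> {"op": "play_rows", "data": {
  "motion": [0, 0, -0.002, 0, 0, 0, 0, 0, 0, -0.003, 0, 0, 0, 0, 0, 0, -0.004, 0, 0, 0, 0, 0, 0, -0.004, 0, 0, 0, 0, 0, 0, -0.004, 0, 0, 0, 0, 0, 0, -0.004, 0, 0, 0, 0, 0, 0, -0.003, 0, 0, 0, 0, 0, 0, 0, 0, 0, 0, 0]
}}

```text
time: 14.45
position: [0.506, -0.3182, 0.1147]
ee_rot: [1.0, 0.0, 0.0, 0.0]
contact_force: [0.5, -0.1, -1.8]
finger_gap: 0.0134
grip_force: 43.7
```

```bash
python3 - <<'E'
from h import *
s=sensors.get_state();print(s['position'],s['contact_force'],s['ft_torque'])
im,d,P=cloud('scene');cv2.imwrite('pics/e.png',cv2.resize(im[160:270,110:250],None,fx=5,fy=5))
E
```

```text
[ 0.50597986 -0.31815816  0.11472835] [ 0.45019925 -0.10549712 -1.82592061] [-0.02959366  0.01993148  0.01418619]
```

View pics/e.png

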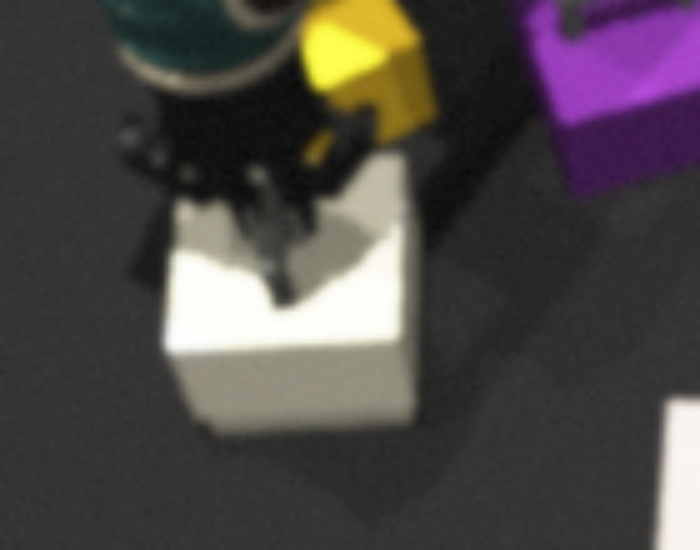

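The force is −1.8 N, so only the large cover (0.2 kg) is hanging, level, at about 25 mm. Continue straight up.

>>> {"op": "play_rows", "data": {
  "motion": [0, 0, -0.006, 0, 0, 0, 0, 0, 0, -0.01, 0, 0, 0, 0, 0, 0, -0.013, 0, 0, 0, 0, 0, 0, -0.015, 0, 0, 0, 0, 0, 0, -0.016, 0, 0, 0, 0, 0, 0, -0.015, 0, 0, 0, 0, 0, 0, -0.012, 0, 0, 0, 0, 0, 0, -0.005, 0, 0, 0, 0]
}}

```text
time: 15.17
position: [0.5062, -0.3183, 0.2088]
ee_rot: [1.0, 0.0, 0.001, 0.001]
contact_force: [0.8, 0.0, -1.5]
finger_gap: 0.0134
grip_force: 43.8
```

```bash
python3 - <<'E'
from h import *
s=sensors.get_state();print(s['position'],s['contact_force'])
im,d,P=cloud('scene');rect(P,box(P,.42,.6,-.4,-.22,.05,.07),'small')
im,d,P=cloud('top');rect(P,box(P,.42,.6,-.4,-.22,.17,.2),'large top')
rect(P,box(P,.42,.6,-.4,-.22,.205,.245),'handle')
print(W(1,0.3,.2))
s=go(W(1,.3,.2),-5.4,15,0);print(s)
E
```

```text
[ 0.50621406 -0.31830621  0.20880166] [ 0.83625364  0.00290931 -1.51029945]
small [ 508.3 -319.4] [106.6 110.2] ang 0.6 z 0.0586 n 536
large top [ 506.3 -314.4] [115.8 113. ] ang 0.1 z 0.1939 n 2161
handle [ 535.1 -316.8] [13.8 26.3] ang 89.8 z 0.2367 n 157
(np.float64(0.6370237944585987), np.float64(-0.03279543972393759), 0.2)
[0.009,-0.019,0.0,0,0,0.4,0,0.008,-0.019,0.001,0,0,0.3,0,0.009,-0.019,0.0,0,0,0.4,0,0.008,-0.019,0.001,0,0,0.3,0,0.008,-0.02,0.0,0,0,0.4,0,0.009,-0.019,0.001,0,0,0.4,0,0.008,-0.019,0.0,0,0,0.3,0,0.008,-0.02,0.001,0,0,0.4,0]
[0.007,-0.019,0.0,0,0,0.3,0,0.008,-0.02,0.001,0,0,0.4,0,0.007,-0.019,0.0,0,0,0.4,0,0.008,-0.02,0.001,0,0,0.3,0,0.007,-0.019,0.0,0,0,0.4,0,0.007,-0.02,0.001,0,0,0.4,0,0.007,-0.02,0.0,0,0,0.3,0]
(array([ 0.63673238, -0.03252349,  0.20009318]), np.float64(-5.387523638791442))
```

The small cover stayed put at about (0.508, −0.319). Carry the large one over to the plate.

>>> {"op": "play_rows", "data": {
  "motion": [0.009, -0.019, 0, 0, 0, 0.4, 0, 0.008, -0.019, 0.001, 0, 0, 0.3, 0, 0.009, -0.019, 0, 0, 0, 0.4, 0, 0.008, -0.019, 0.001, 0, 0, 0.3, 0, 0.008, -0.02, 0, 0, 0, 0.4, 0, 0.009, -0.019, 0.001, 0, 0, 0.4, 0, 0.008, -0.019, 0, 0, 0, 0.3, 0, 0.008, -0.02, 0.001, 0, 0, 0.4, 0]
}}

```text
time: 15.93
position: [0.5762, -0.1645, 0.2008]
ee_rot: [1.0, -0.025, -0.001, -0.0]
contact_force: [0.1, -0.0, -2.0]
finger_gap: 0.0133
grip_force: 43.7
```

>>> {"op": "play_rows", "data": {
  "motion": [0.007, -0.019, 0, 0, 0, 0.3, 0, 0.008, -0.02, 0.001, 0, 0, 0.4, 0, 0.007, -0.019, 0, 0, 0, 0.4, 0, 0.008, -0.02, 0.001, 0, 0, 0.3, 0, 0.007, -0.019, 0, 0, 0, 0.4, 0, 0.007, -0.02, 0.001, 0, 0, 0.4, 0, 0.007, -0.02, 0, 0, 0, 0.3, 0]
}}

```text
time: 16.52
position: [0.6364, -0.0313, 0.1974]
ee_rot: [0.999, -0.047, -0.001, -0.0]
contact_force: [-0.3, -0.7, -1.8]
finger_gap: 0.0132
grip_force: 43.7
```

>>> {"op": "play_rows", "data": {
  "motion": [0, 0, 0, 0, 0, 0, 0, 0, 0, 0, 0, 0, 0, 0, 0, 0, 0, 0, 0, 0, 0, 0, 0, 0, 0, 0, 0, 0, 0, 0, 0, 0, 0, 0, 0]
}}

```text
time: 16.93
position: [0.6362, -0.033, 0.1987]
ee_rot: [0.999, -0.047, -0.0, 0.0]
contact_force: [0.4, -0.3, -1.5]
finger_gap: 0.0133
grip_force: 43.7
```

```bash
python3 - <<'E'
from h import *
s=sensors.get_state();print(s['position'],s['ee_rot'],toP(s['position']),s['contact_force'],s['time'])
for n in('top','scene'):
    im,d,P=cloud(n);q=rect(P,box(P,.55,.74,-.13,.07,.17,.2),'large top');
go(W(1,.3,.2),-5.4,1,0)
im,d,P=cloud('top');rect(P,box(P,.42,.57,-.4,-.24,.05,.066),'small')
E
```

```text
[ 0.63619827 -0.03301759  0.1986654 ] [ 9.98876823e-01 -4.73822238e-02 -1.17875855e-04  5.07681593e-05] [0.19904913 0.00115224] [ 0.39172068 -0.31071819 -1.49058944] 16.9333
large top [611.  -30.4] [118.   66.5] ang 84.4 z 0.1843 n 1839
large top [643.7 -35.3] [117.1 107.3] ang 85.1 z 0.185 n 1480
[0.001,-0.0,-0.001,0,0,-0.0,0]
small [ 505.8 -317.7] [106.  110.4] ang 0.5 z 0.0581 n 2443
```

>>> {"op": "play_rows", "data": {
  "motion": [0.001, 0, 0.008, 0, 0, 0, 0, 0, 0, 0.013, 0, 0, 0, 0, 0, 0, 0.014, 0, 0, 0, 0, 0, 0, 0.014, 0, 0, 0, 0, 0, 0, 0.014, 0, 0, 0, 0, 0, 0, 0.013, 0, 0, 0, 0, 0, 0, 0.01, 0, 0, 0, 0, 0, 0, 0.004, 0, 0, 0, 0]
}}

```text
time: 17.75
position: [0.6368, -0.0323, 0.1064]
ee_rot: [0.999, -0.047, -0.001, -0.0]
contact_force: [-0.5, -0.3, -1.6]
finger_gap: 0.0133
grip_force: 43.7
```

>>> {"op": "play_rows", "data": {
  "motion": [0, 0, 0.001, 0, 0, 0, 0, 0, 0, 0.001, 0, 0, 0, 0, 0, 0, 0.001, 0, 0, 0, 0]
}}

```text
time: 18.0
position: [0.6379, -0.0324, 0.1066]
ee_rot: [0.999, -0.047, 0.001, 0.0]
contact_force: [0.8, -0.4, -0.7]
finger_gap: 0.0133
grip_force: 43.7
```

>>> {"op": "play_rows", "data": {
  "motion": [0, 0, 0.001, 0, 0, 0, 0, 0, 0, 0.001, 0, 0, 0, 0, 0, 0, 0, 0, 0, 0, 0]
}}

```text
time: 18.25
position: [0.6375, -0.0324, 0.104]
ee_rot: [0.999, -0.047, 0.0, 0.0]
contact_force: [0.1, -0.1, -2.4]
finger_gap: 0.0134
grip_force: 43.7
```

>>> {"op": "play_rows", "data": {
  "motion": [0, 0, 0.001, 0, 0, 0, 0, 0, 0, 0, 0, 0, 0, 0]
}}

```text
time: 18.42
position: [0.6374, -0.0324, 0.1028]
ee_rot: [0.999, -0.047, 0.0, -0.0]
contact_force: [0.6, -1.5, -2.6]
finger_gap: 0.0128
grip_force: 43.7
```

>>> {"op": "play_rows", "data": {
  "motion": [0, 0, 0.001, 0, 0, 0, 0, 0, 0, 0, 0, 0, 0, 0]
}}

```text
time: 18.58
position: [0.6375, -0.0325, 0.1018]
ee_rot: [0.999, -0.047, 0.0, 0.0]
contact_force: [-0.8, -0.4, -2.1]
finger_gap: 0.0134
grip_force: 43.7
```

>>> {"op": "play_rows", "data": {
  "motion": [0, 0, 0.001, 0, 0, 0, 0, 0, 0, 0, 0, 0, 0, 0]
}}

```text
time: 18.75
position: [0.6376, -0.0328, 0.1016]
ee_rot: [0.999, -0.047, 0.0, 0.0]
contact_force: [-2.1, -2.5, 5.6]
finger_gap: 0.0134
grip_force: 44.7
```

It is seated on the plate (z as predicted, force now upward). Release and rise.

>>> {"op": "play_rows", "data": {
  "motion": [0, 0, 0, 0, 0, 0, 0.4, 0, 0, 0, 0, 0, 0, 0.8, 0, 0, 0, 0, 0, 0, 1, 0, 0, 0, 0, 0, 0, 1, 0, 0, 0, 0, 0, 0, 1, 0, 0, -0.01, 0, 0, 0, 1, 0, 0, -0.03, 0, 0, 0, 1, 0, 0, -0.04, 0, 0, 0, 1]
}}

```text
time: 19.42
position: [0.6362, -0.0323, 0.1794]
ee_rot: [0.999, -0.047, -0.002, -0.0]
contact_force: [0.4, 0.5, -0.1]
finger_gap: 0.0855
grip_force: 0.0
```

>>> {"op": "play_rows", "data": {
  "motion": [-0.02, 0, -0.03, 0, 0, 0, 1, -0.04, 0, -0.01, 0, 0, 0, 1, -0.04, 0, 0, 0, 0, 0, 1, -0.04, 0, 0, 0, 0, 0, 1, -0.04, 0, 0, 0, 0, 0, 1, -0.02, 0, 0, 0, 0, 0, 1, 0, 0, 0, 0, 0, 0, 1, 0, 0, 0, 0, 0, 0, 1]
}}

```text
time: 20.08
position: [0.4381, -0.0136, 0.2222]
ee_rot: [0.999, -0.047, 0.001, 0.0]
contact_force: [-0.1, 0.3, 0.3]
finger_gap: 0.0854
grip_force: 0.0
```

```bash
python3 - <<'E'
from h import *
s=sensors.get_state();print(s['position'],s['time'],s['contact_force'])
for n in('scene','top'):
    im,d,P=cloud(n)
    q=rect(P,box(P,.55,.74,-.13,.07,.078,.094),'large top')
    if q is not None:
        A=np.c_[q[:,:2],np.ones(len(q))];print('tilt',np.linalg.lstsq(A,q[:,2],rcond=None)[0].round(3),toP(q.mean(0)))
    rect(P,box(P,.42,.6,-.4,-.22,.05,.066),'small')
    if n=='scene':cv2.imwrite('pics/f.png',im)
E
```

```text
[ 0.43805785 -0.01358182  0.22218852] 20.0833 [-0.08625749  0.33069314  0.26325769]
large top [637.4 -33.9] [117.3 121.4] ang 84.4 z 0.0879 n 1699
tilt [-0.007 -0.004  0.092] [ 6.86971452 -0.40973837]
small [ 507.7 -319.6] [112.6 110.1] ang 0.3 z 0.0594 n 1346
large top [637.3 -32.6] [118.3 116.7] ang 84.4 z 0.0872 n 2711
tilt [ 0.004 -0.     0.085] [-0.73109678  0.46264579]
small [ 505.9 -317.9] [106.1 109.5] ang 0.8 z 0.0582 n 2437
```

View pics/f.png

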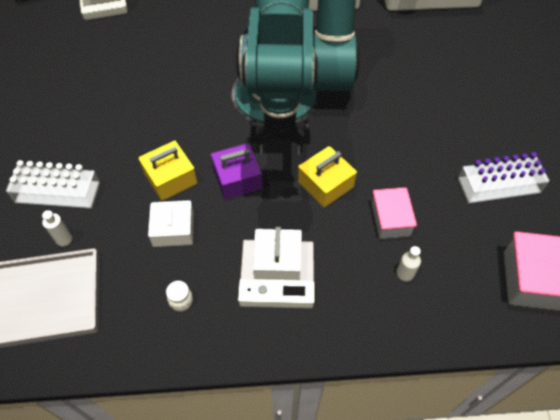

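The large cover sits flat and square on the plate at (277,255), the small cover stands where it was at (171,223), and everything else is untouched. Handing in.

```bash
python3 -c "
from cell import ticket
print(ticket.hand_in())"
```

```text
the job is handed in; nothing more can be done
None
```

I handed the job in at about 20 s. The block was tipped wells up, then pushed square against the middle of the rear stop, and the large cover sits flat over it. The small cover and everything else stayed where they were.

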